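# Connect the suction tube to the dust-extraction port

## Task

Pull the red plug out of the leaning push-fit socket of the dust-extraction port and leave it in the black tray of the caddy. Then take the white tube from its wooden stand and push its tapered, blue-banded end into the socket, past the rubber seal, until it bottoms. Last, with the tube fully home, push the steel blast gate away from you between its rails, at its yellow middle mark so that it does not jam, right up to its end stop; let go of everything and leave the other things on the bench where they are.

Things in the scene. Friction and masses are not known exactly. Their poses are not given: they have to be found in the camera images.
- port: dust-extraction port, fixed: aluminium plate 180 (x) x 260 (y) x 10 mm with the leaning grey push-fit socket (blue collar) towards its +y side and the grey blast-gate rails towards its -y side. Origin: centre of the plate's underside, on the bench; x from its front (robot side) to its back, z up. Stands left or right on the bench, turned up to 0.25 rad
- socket_mouth (a point): centre of the socket's open end, 96 mm above the bench. z = socket axis, out of the socket: up, leaning 25 degrees from vertical towards the port's front (-x); y = the port's y. Socket 60 mm across outside, 65 over its blue collar; the mouth is a funnel 45 mm across that narrows over 10 mm to a round bore of 34.4 mm
- socket_floor (a point): centre of the bore's rigid bottom, 55 mm from the mouth along the axis; axes as the mouth's. A sprung rubber seal stands into the bore 23 to 31 mm above this floor: the tube's taper passes it at about 6 to 16 N, then it drags with up to 10 N down to the floor and holds the tube where it is left. The tube's weight alone does not pass it
- plug: red plug, 50 g, at the start in the socket, not gripped by the seal: it pulls out along the axis with little force and is clear after 25 mm. Stub 31 mm across, 24 long; flange 48 mm across, 6 thick; on top a grip fin 36 (x) x 14 (y) x 32 mm high. Origin: centre of the stub's foot; z along its axis to the fin (top at 62 mm). At the start z = socket axis, y = port's y
- plug_grip (a point): grip point in the fin, on the plug's axis, 52 mm above its foot, 22 mm above the flange; axes as the plug's: pinch across y with the tool leaning along the socket's axis
- caddy: plywood caddy 130 (x) x 240 (y) x 6 mm, fixed, with a black tray towards its -y side and a wooden tube stand (hole at y = +75 mm) towards its +y side. Origin: centre of its underside on the bench; z up. Stands on the other side of the bench from the port, turned up to 0.25 rad
- tray_floor (a point): centre of the tray's inner floor, 10 mm above the bench. The tray is 112x112 mm inside with walls 20 mm high above this floor; axes as the caddy's. The plug may stand or lie in it
- tube: white rigid tube, 32 mm outside diameter, 170 mm long, about 90 g, loose and upright in a square hole 35 mm wide, 40 deep in the 64 mm square wooden stand (top 46 mm above the bench). Origin: centre of its foot; z from foot to top. The foot tapers over 10 mm to 26 mm across; a blue band 56 to 60 mm from the foot ends up just outside the mouth when the tube has bottomed
- tube_foot (a point): centre of the tube's foot, the end that goes into the socket; z along the tube towards its top
- tube_grip (a point): point on the tube's axis 135 mm from the foot, 35 mm below its top: a good place to grip it, tool in line with the tube
- gate: steel blast gate: loose sliding bar 46 (x, travel) x 130 (y) x 26 mm, about 300 g, on the port's plate between rails 1.5 mm clear of its ends that lap over them. Origin: centre of its underside, 10 mm above the bench; x = push direction = port's x. Starts 80 to 100 mm short of home. Pushed at the middle it needs 1 to 4 N; within 15 mm of it is safe; over 25 mm off it tends to cock and jam
- gate_face (a point): middle of the gate's front face (towards the robot), shown by a yellow mark 30 mm wide, 23 mm above the bench; axes as the gate's. The rails beside it stand 44 mm above the bench
- gate_home (a point): where the gate's origin lies when it is fully home against its end stop; axes as the port's
- wood_block: bystander, leave where it is: hardwood packing block, 45x70x40 mm; origin: centre of its underside
- tape_measure: bystander, leave where it is: yellow tape measure, 36x87x62 mm; origin: centre of its underside
- round_tub: bystander, leave where it is: red tub with white lid, 122 mm across, 79 mm high; origin: centre of its underside

How it is judged:
On the way, in this order (a step that is already met when the one before it is completed fails the run):
1. the red plug is out of the socket and lies or stands let go in the tray (x of plug in the frame of tray_floor between -0.056 and 0.056 m and y of plug in the frame of tray_floor between -0.056 and 0.056 m and z of plug in the frame of tray_floor between -0.005 and 0.035 m and linear speed of plug below 0.03 m/s and contact force between the fingers and plug below 0.2 N), for 0.2 s.
2. the tube is pushed into the socket down to its floor (z of tube_foot in the frame of socket_floor below 0.004 m and distance between tube_foot and socket_floor below 0.006 m and angle between the z axis of tube and the z axis of socket_floor, either way round below 0.08 rad), for 0.2 s.
3. the gate is pushed home against its stop (x of gate in the frame of port above 0.048 m), for 0.2 s.
At the end, for the whole second after the job is handed in: The plug lies or stands at rest in the tray, the tube's foot is within 4 mm of the socket's floor with the tube in line with the socket, the gate is within 4 mm of home, and all three are released and at rest (all of step 1 and all of step 2 and x of gate in the frame of port above 0.048 m and linear speed of each of tube, gate below 0.02 m/s); the robot touches nothing.
It fails at once if a bystander (wood block) is moved by more than 30 mm (distance of wood_block from where it was at the start of the episode above 0.03 m).
It fails at once if a bystander (tape measure) is moved by more than 30 mm (distance of tape_measure from where it was at the start of the episode above 0.03 m).
It fails at once if a bystander (round tub) is moved by more than 30 mm (distance of round_tub from where it was at the start of the episode above 0.03 m).
It also fails if it takes over 72 s, if anything falls off the work surface, if the arm or the gripper's body presses on something with over 40 N, if the wrist force passes 120 N, or if a joint passes its speed limit or range.

## Robot

A 7-joint arm with a two-finger parallel gripper is mounted at the origin on a cart in front of the work surface, level with it; the furniture and walls round the work are solid. World frame = base frame: x ahead of the robot, y to its left, z up, the work surface at z = 0. Lengths are in m, angles in rad, forces in N, time in s.
With the tool pointing down it reaches from about 0.4 to 0.875 m from the base axis. Payload 19.3 kg.
Tool frame: the origin (TCP) lies at the very end of the fingers, on their centre line; the grasp point (between the pads) lies 19 mm behind it; z points along the fingers, y is the line along which they close (so a half turn about z gives the same grasp; the last joint's range is limited). The gripper opens to 85 mm and grips with 20 to 120 N. Pads are 22 mm wide; open, the fingers measure 114 mm over their backs; the gripper's body (76 mm by 85 mm) begins 54 mm behind the grasp point. The pads swing forward as they close: fully open they stand 13 mm farther back than shut.
Start: joints at [-1.274, 0.521, -0.036, 1.599, 0.021, 1.021, -0.113], TCP at [0.224, 0.583, 0.231] pointing down, gripper open.
Joint ranges: [-2.91, 2.91], [-0.3, 2.13], [-1.5, 1.42], [0.17, 2.43], [-1.26, 4.41], [0.16, 1.93], [-2.52, 2.52]. Speed limits (rad/s): [1.89, 1.89, 2.39, 2.39, 3.01, 3.01, 3.01].

## Interface

Orientations are given as [roll, pitch, yaw] about the fixed x, y, z axes, in that order (R = Rz(yaw) Ry(pitch) Rx(roll)).
In Python, from workcell import bot gives the robot as it stands.
- The arm moves only by the tool servo_tool, never from a script. Its argument "plan" is a list of rows, each a list of 7 numbers: the finger opening in cm, from 0 to 8.54, then the shift along the tool's x, y, z in cm, then the turn, a rotation vector about the tool's x, y, z in degrees. In form: [[fingers, x, y, z, wx, wy, wz], ...]. A call has 1 to 10 rows; each row is the pose to reach, as a shift and turn from the pose commanded when the call began, along the tool's axes at that moment; what a row does not reach only later rows make up. A row lasts 1/10 s, in which the tool goes at most 50 mm and 8.59 degrees, less where a joint would pass 70% of its speed; a pose out of reach is approached as far as the arm can. A call with a gripper value outside its range is refused whole. The fingers move at their own pace and stop on an object; "force" is the grip in N (left out, the last holds). Time passes only in rows, so rows that repeat a pose let the fingers close. It gives the time, the measured TCP pose, the force, the opening and the grip force at its end, in the units of the state.
- bot.observe(): the state, without advancing time (a new reading comes with each control period).
- bot.grab_frame(name): name is "side" or "top"; returns a dict with "frame" (420x560x3 uint8, blue, green, red), "mtx" (3x3 intrinsics, pixels), "k1" (the pictures are not rectified: a ray, as slopes to the right and down, at radius r is drawn at 1 + k1 r^2 times it, then the intrinsics apply), "R" (3x3) and "t" (3): a world point X has camera coordinates R X + t. Camera axes: x right, y down, z forward; pixel columns grow to the right and rows downward; lengths in m; the calibration is good to about 2 mm. A picture is of the moment at which its call begins. There is no depth.
- bot.job_done(): hands the job in; it is judged then, once.
The state is a dict: "clock": time; "qpos": joint angles; "qd": joint speeds; "joint_efforts": joint torques, N m; "position": TCP position; "tool_rot": TCP orientation; "force": force on the tool from outside, world axes, zero at the start; "moment": the same for the moment, N m; "grip_width": finger opening in m; "finger_force": force on a finger pad.
Only numpy, scipy, OpenCV 4.12 (cv2) and the standard library are available. Lean on these libraries where they do the work, as an engineer would, in place of code of your own. Each camera call takes 0.05 s, during which the arm holds its last target. There are 200 camera calls.

## Working session

There is one attempt and no reset: what is moved stays moved. The work goes in short steps, Python scripts to look and compute and a tool call to move; the robot and the scene stay as the last step left them, time stands still between calls to the robot, and variables do not carry over. Pictures are saved under pics/ and viewed, at most 10 in all, crops included, and the job is handed in when it is done.

Besides the shell and the picture viewer there is one more tool, called after ">>>" by a JSON object that holds its "name" and its "arguments", one argument or row to a line. servo_tool: Moves the arm, as the interface text tells. Its arguments: {"type":"object","properties":{"plan":{"type":"array","items":{"type":"array","items":{"type":"number"}}},"force":{"type":"number"}},"required":["plan"]}

```bash
ls; mkdir -p pics
python3 - <<'E'
from workcell import bot
import cv2,pickle
s=bot.observe();print(s)
for n in("side","top"):
    d=bot.grab_frame(n);cv2.imwrite(f"pics/{n}0.png",cv2.resize(d["frame"],(800,600),interpolation=cv2.INTER_CUBIC))
    pickle.dump(d,open(n+"0.pkl","wb"));print(n,d["mtx"],d["k1"],d["R"],d["t"])
E
```

```text
pics
{'clock': 0.0, 'qpos': array([-1.27419693,  0.52203874, -0.0363368 ,  1.59999773,  0.02120589,
        1.02110994, -0.11280297]), 'qd': array([ 2.23518498e-05,  6.51044682e-04, -3.98715426e-04, -2.36372483e-03,
       -3.32090439e-04,  5.30083135e-04,  8.86751406e-04]), 'joint_efforts': array([-3.26527270e-04, -9.27107191e+01,  1.97969958e+00, -3.69938207e+01,
        1.78260991e-02,  8.18463770e-03,  3.44667842e-05]), 'position': array([0.22405262, 0.58309497, 0.23071391]), 'tool_rot': array([-3.14042715e+00,  8.41355192e-05,  2.77479141e+00]), 'force': array([-0.01986789, -0.13108537, -0.08797594]), 'moment': array([-0.0203145 ,  0.02206606,  0.00513176]), 'finger_force': 0.0, 'grip_width': 0.08554325531506538}
side [[438.9018644    0.         280.42033837]
 [  0.         438.9018644  208.02241992]
 [  0.           0.           1.        ]] -0.11789844100209093 [[-0.03958865 -0.99920504  0.00469253]
 [-0.7289114   0.02566673 -0.68412673]
 [ 0.68346244 -0.03050409 -0.72934806]] [-0.07803413  0.46445196  1.20926692]
top [[387.73289892   0.         280.0687255 ]
 [  0.         387.73289892 207.04365076]
 [  0.           0.           1.        ]] -0.08591952862658399 [[ 0.00606806 -0.99948199  0.03160598]
 [-0.98643641 -0.01116745 -0.16376356]
 [ 0.16403169 -0.03018357 -0.98599318]] [-0.11155958  0.56476955  1.05721364]
```

View pics/side0.png

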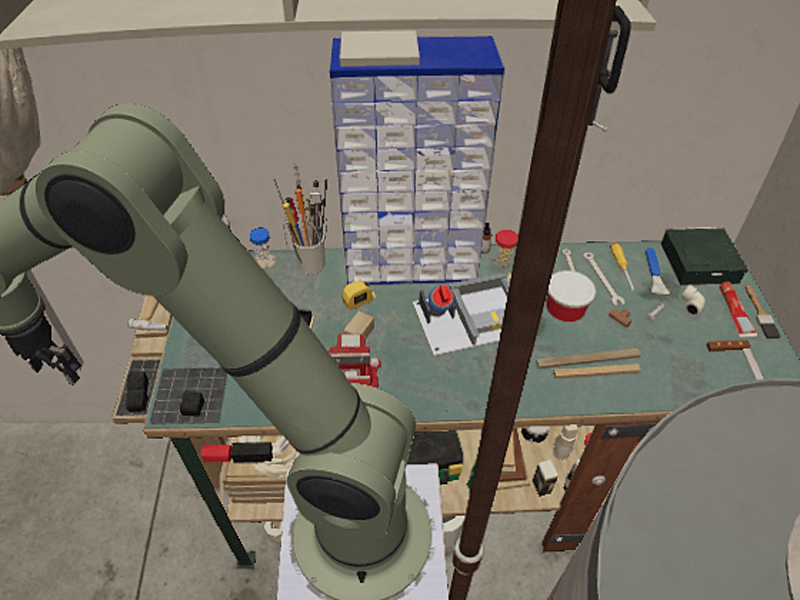

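View pics/top0.png

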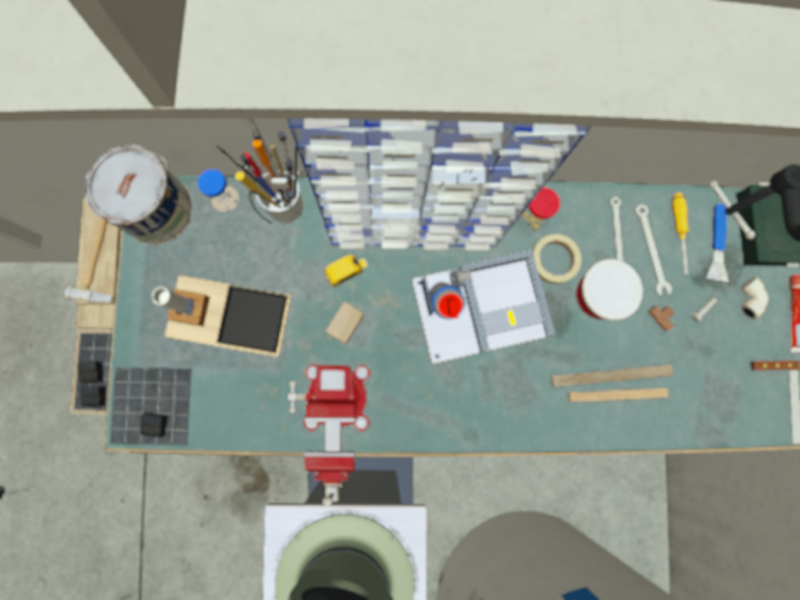

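The side view shows the port at about (460,310), with the arm hiding the caddy. The top view shows the caddy on the left, with the tray at (252,320) and the stand at (187,307), and the port on the right, with the plug at (449,304) and the yellow mark at (511,318). Next I'll enlarge these areas.

```bash
cat > h.py <<'E'
import numpy as np, cv2, pickle
from scipy.spatial.transform import Rotation as Ro
def proj(d,X):
    X=np.atleast_2d(X); c=X@d["R"].T+d["t"]; s=c[:,:2]/c[:,2:]
    r2=(s**2).sum(1,keepdims=True); s=s*(1+d["k1"]*r2)
    return s@d["mtx"][:2,:2].T+d["mtx"][:2,2]
def ray(d,p):
    q=(np.array(p,float)-d["mtx"][:2,2])/np.diag(d["mtx"])[:2]; s=q.copy()
    for _ in range(20): s=q/(1+d["k1"]*(s@s))
    return -d["R"].T@d["t"], d["R"].T@np.array([s[0],s[1],1])
def onz(d,p,z):
    c,v=ray(d,p); return c+v*(z-c[2])/v[2]
def crop(d,x0,y0,w,h,k):
    im=cv2.resize(d["frame"][y0:y0+h,x0:x0+w],None,fx=k,fy=k,interpolation=cv2.INTER_CUBIC)
    for i in range(0,w,10): cv2.putText(im,str(x0+i),(i*k,10),0,.35,(0,0,255),1); cv2.line(im,(i*k,12),(i*k,18),(0,0,255),1)
    for i in range(0,h,10): cv2.putText(im,str(y0+i),(0,i*k+4),0,.35,(0,0,255),1)
    return im
E
python3 - <<'E'
from h import *
t=pickle.load(open("top0.pkl","rb"));s=pickle.load(open("side0.pkl","rb"))
a=crop(t,102,185,110,70,7);cv2.imwrite("pics/c.png",a)
a=crop(t,284,170,112,85,7);cv2.imwrite("pics/p.png",a)
for d in(t,s): print(proj(d,[[0,0,0],[.4,0,0],[.6,.2,0],[.6,-.2,0]]).round(1).tolist(), -d["R"].T@d["t"])
E
```

```text
[[240.2, 408.9], [242.5, 265.7], [176.9, 197.2], [310.8, 198.8]] [ 0.38436966 -0.07328427  1.13842006]
[[252.6, 373.6], [252.7, 259.1], [198.7, 216.8], [306.9, 214.0]] [-0.49103346 -0.05300548  1.20008666]
```

View pics/c.png

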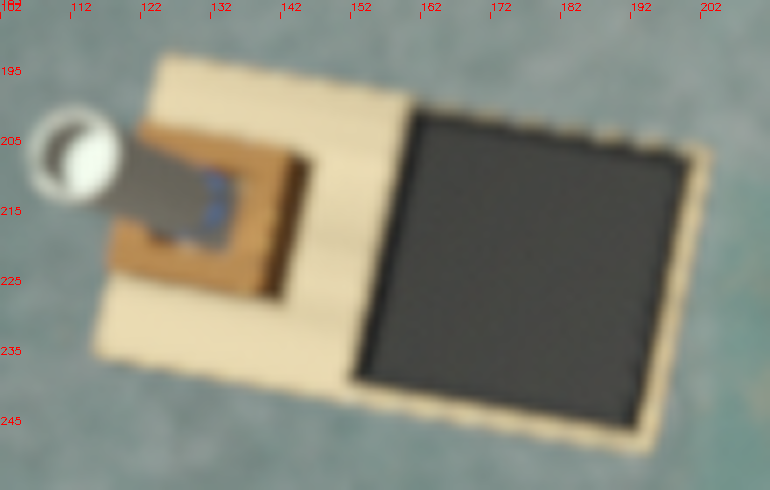

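View pics/p.png

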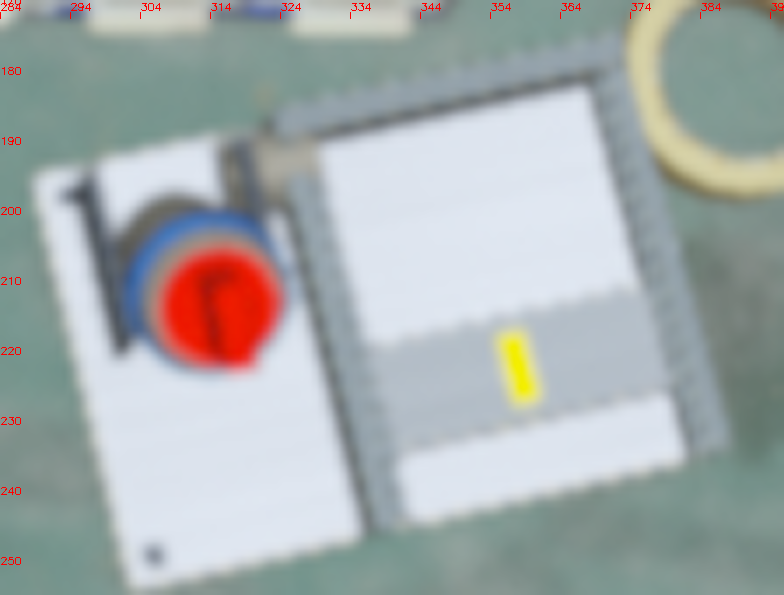

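The top crops give good corners. Caddy: (124.9,192.6), (115.4,235.9), (194.9,249.7), (203.7,206.4). Port: (288.6,195), (302.9,254.3), with the front edge running through (361,241). The collar centre is at about (313,212). Next is the side crop of the port.

Run:
```python
from h import *
s=pickle.load(open("side0.pkl","rb"))
cv2.imwrite("pics/ps.png",crop(s,282,185,90,66,8))
```

```text
(no output)
```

View pics/ps.png

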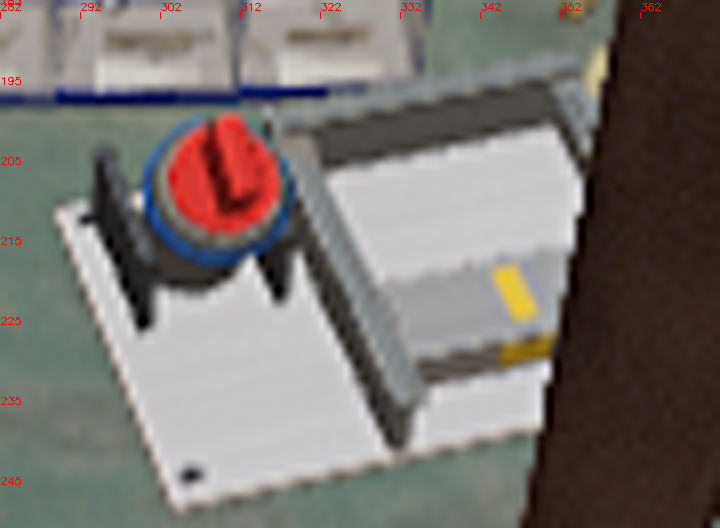

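```bash
cat > fit.py <<'E'
from h import *
from scipy.optimize import least_squares
t=pickle.load(open("top0.pkl","rb"));s=pickle.load(open("side0.pkl","rb"))
def W(p,L):
    L=np.atleast_2d(L);c,q=np.cos(p[2]),np.sin(p[2])
    return np.c_[p[0]+c*L[:,0]-q*L[:,1],p[1]+q*L[:,0]+c*L[:,1],L[:,2]]
cl=np.array([[.065,.12,.006],[-.065,.12,.006],[-.065,-.12,.006],[.065,-.12,.006]])
cp=[[124.9,192.6],[115.4,235.9],[194.9,249.7],[203.7,206.4]]
r=least_squares(lambda p:(proj(t,W(p,cl))-cp).ravel(),[.55,.25,0]);C=r.x
print("caddy",C,r.fun.round(2))
tr=W(C,[0,-.06,.01])[0]
def toc(u,v):return onz(t,(102+u/7,185+v/7),0.03)
# tray inner opening corners (top of walls z=.030)
q=[(415,110),(692,160),(636,428),(357,380)]
loc=lambda P,X:(np.array([[np.cos(P[2]),np.sin(P[2])],[-np.sin(P[2]),np.cos(P[2])]])@(X[:2]-P[:2]))
for a in q: print("tray pt",loc(C,onz(t,(102+a[0]/7,185+a[1]/7),.01)),loc(C,onz(t,(102+a[0]/7,185+a[1]/7),.03)))
# tube rim z=.006+?.170
tt=(102+74/7,185+155/7)
st=W(C,[0,.075,.046])[0];print("stand",st,"rim",[ (z,onz(t,tt,z).round(4)) for z in(.176,.18)])
# stand top corners
for a in[(145,122),(310,160),(283,300),(110,268)]: print("stand c",loc(C,onz(t,(102+a[0]/7,185+a[1]/7),.046)))
pl=np.array([[.09,.13,.01],[-.09,.13,.01]])
ft=[(335.4,247.1),(361.1,241.0)]; fs=[(332,242.5),(347,239)]
mt=(313.6,211.4); ms=(309.5,208.7)
fxt=lambda p,d,pts:[1/0.0023*(loc(p,onz(d,a,.01))[0]+.09) for a in pts]
for use in("ts","t","s"):
  def f(p):
    o=[]
    if "t" in use:o+=list((proj(t,W(p,pl))-[(288.6,195.0),(302.9,254.3)]).ravel())+fxt(p,t,ft)
    if "s" in use:o+=list((proj(s,W(p,pl))-[(289.1,211.2),(304.3,248.5)]).ravel())+fxt(p,s,fs)
    return o
  r=least_squares(f,[.55,-.2,.2]);P=r.x;print("port",use,P,np.round(r.fun,2))
  for z in(.092,.096):print(" mouth local t,s z",z,loc(P,onz(t,mt,z)).round(4),loc(P,onz(s,ms,z)).round(4))
  if use=="ts":
    for n,u in(("frontL",(400,455)),("frontR",(673,395)),("markc",(519,368)),("backL",(367,343)),("backR",(640,290))):
        print(n,loc(P,onz(t,(284+u[0]/7,170+u[1]/7),.036)).round(4))
    print("mark side",loc(P,onz(s,(282+516/8,185+292/8),.036)).round(4))
    np.save("P.npy",P);np.save("C.npy",C)
E
python3 fit.py
```

```text
caddy [ 0.52729179  0.2467718  -0.15822897] [ 0.2   0.27 -0.18 -0.19  0.07  0.07 -0.08 -0.15]
tray pt [0.05956526 0.00613129] [5.69018728e-02 2.17002052e-05]
tray pt [ 0.05838217 -0.11369157] [ 0.05573975 -0.11767743]
tray pt [-0.05583899 -0.1126929 ] [-0.05645696 -0.11669647]
tray pt [-0.0561395   0.00599424] [-0.05675214 -0.00011292]
stand [0.5391095  0.32083489 0.046     ] rim [(0.176, array([0.5394, 0.3202, 0.176 ])), (0.18, array([0.5388, 0.3186, 0.18  ]))]
stand c [0.031085   0.10422727]
stand c [0.02723137 0.03328103]
stand c [-0.03072755  0.03167822]
stand c [-0.03012466  0.10475318]
port ts [ 0.54958535 -0.28136868  0.23054148] [ 0.43  0.38  0.14  0.53  0.3   0.43  0.01 -0.1  -0.51 -0.22 -0.79 -0.47]
 mouth local t,s z 0.092 [0.0171 0.0823] [0.0099 0.0815]
 mouth local t,s z 0.096 [0.0166 0.0829] [0.0064 0.0829]
frontL [-0.0599  0.0124]
frontR [-0.0612 -0.1053]
markc [-0.036  -0.0449]
backL [-0.012   0.0144]
backR [-0.0156 -0.1031]
mark side [-0.0348 -0.0453]
port t [ 0.55052051 -0.28062719  0.2304085 ] [ 0.19  0.06 -0.12  0.2  -0.17 -0.04]
 mouth local t,s z 0.092 [0.016  0.0818] [0.0088 0.081 ]
 mouth local t,s z 0.096 [0.0155 0.0824] [0.0053 0.0824]
port s [ 0.54848332 -0.28217113  0.23434251] [ 0.19  0.22 -0.11  0.12 -0.2   0.03]
 mouth local t,s z 0.092 [0.0186 0.0828] [0.0115 0.082 ]
 mouth local t,s z 0.096 [0.0181 0.0834] [0.008  0.0834]
```

The caddy fit is good to under 1 mm. The two mouth estimates disagree, so I'll refine them with the plug's red silhouette, whose shape is known, in both views.

```bash
cat > mouth.py <<'E'
from h import *
from scipy.optimize import least_squares
P=np.load("P.npy")
def axR(yaw):  # socket axes: z=axis leaning to -x
    return Ro.from_euler("z",yaw).as_matrix()@Ro.from_euler("y",-np.radians(25)).as_matrix()
def hullc(pts):
    m=cv2.moments(cv2.convexHull(pts.astype(np.float32)));return np.array([m["m10"],m["m01"]])/m["m00"],m["m00"]
a=np.linspace(0,2*np.pi,40)
fl=np.concatenate([np.c_[.024*np.cos(a),.024*np.sin(a),0*a+h] for h in(0,.006)])
fin=np.array([[x,y,z] for x in(-.018,.018) for y in(-.007,.007) for z in(.006,.038)])
M=np.r_[fl,fin]
if __name__=="__main__":
  for n,box in(("top",(300,195,30,35)),("side",(295,195,30,25))):
    d=pickle.load(open(n+"0.pkl","rb"));x0,y0,w,h=box;k=8
    im=cv2.resize(d["frame"],None,fx=k,fy=k,interpolation=cv2.INTER_CUBIC)[y0*k:(y0+h)*k,x0*k:(x0+w)*k].astype(int)
    b,g,r=im[...,0],im[...,1],im[...,2];m=(r-np.maximum(b,g)>70)
    ys,xs=np.nonzero(m);pts=np.c_[(xs+.5)/k-.5+x0,(ys+.5)/k-.5+y0]
    c,A=hullc(pts);R=axR(P[2])
    f=lambda q:hullc(proj(d,np.array([q[0],q[1],.096])+M@R.T))[0]-c
    q=least_squares(f,[.58,-.2],diff_step=1e-4).x
    print(n,"mouth",q.round(4),"area",A,hullc(proj(d,np.array([q[0],q[1],.096])+M@R.T))[1])
    # mouth + fin: implied local
    L=np.array([[np.cos(P[2]),np.sin(P[2])],[-np.sin(P[2]),np.cos(P[2])]])@(q-P[:2]);print(L)
E
python3 mouth.py
```

```text
top mouth [ 0.5436 -0.1988] area 248.203125 261.47191249835305
[0.01303964 0.08173055]
side mouth [ 0.5425 -0.199 ] area 154.6953125 160.35498166875914
[0.01194773 0.08177188]
```

```bash
cat > go.py <<'E'
from h import *
from mouth import axR
P=np.load("P.npy");C=np.load("C.npy")
mouth=np.array([.543,-.199,.096]);RS=axR(P[2])
def down(yaw): return Ro.from_euler("xyz",[np.pi,0,yaw]).as_matrix()
RT=RS@np.diag([1,-1,-1.])   # tool along socket axis, x_t=socket x
def rel(p,R,p0=None,R0=None):
    if p0 is None:
        from workcell import bot
        s=bot.observe();p0=s["position"];R0=Ro.from_euler("xyz",s["tool_rot"]).as_matrix()
        print("clock",s["clock"],"q",s["qpos"].round(2),"F",s["force"].round(1),"w",s["grip_width"].round(4))
    return (R0.T@(np.array(p)-p0)*100).round(2),np.degrees(Ro.from_matrix(R0.T@R).as_rotvec()).round(1)
E
python3 - <<'E'
from go import *
w1=np.array([.45,.2,.35]);print(rel(w1,down(1.3)))
w2=mouth+RS[:,2]*.11;print(w2,rel(w2,RT,w1,down(1.3)))
E
```

```text
Traceback (most recent call last):
  File "go.py", line 11, in rel
    print("clock",s["clock"],"q",s["qpos"].round(2),"F",s["force"].round(1),"w",s["grip_width"].round(4))
                                                                                ^^^^^^^^^^^^^^^^^^^^^
AttributeError: 'float' object has no attribute 'round'
```

```bash
sed -i 's/s\["grip_width"\].round(4)/round(s["grip_width"],4)/' go.py
python3 - <<'E'
from go import *
w1=np.array([.45,.2,.35]);print(rel(w1,down(1.3)))
w2=mouth+RS[:,2]*.11;print(w2,rel(w2,RT,w1,down(1.3)))
E
```

```text
clock 0.1 q [-1.27  0.52 -0.04  1.6   0.02  1.02 -0.11] F [-0.8 -0.2  0.9] w 0.0855
(array([-34.83, -27.67, -11.89]), array([-0. ,  0. , 84.5]))
[ 0.49774193 -0.20962273  0.19569386] (array([-38.19,  15.56,  15.43]), array([-13.4,  22.6,  60.3]))
```

>>> {"name": "servo_tool", "arguments": {
  "plan": [
    [6, -2, -2, -4, 0, 0, 8],
    [6, -5, -4, -8, 0, 0, 16],
    [6, -9, -7, -12, 0, 0, 25],
    [6, -13, -10, -12, 0, 0, 34],
    [6, -17, -13.5, -12, 0, 0, 42],
    [6, -21, -17, -12, 0, 0, 51],
    [6, -25, -20, -12, 0, 0, 59],
    [6, -29, -23, -12, 0, 0, 68],
    [6, -32, -25.5, -12, 0, 0, 76],
    [6, -34.8, -27.7, -12, 0, 0, 84.5]
  ],
  "force": 40
}}

```text
clock: 1.1
position: [0.4503, 0.1977, 0.3514]
tool_rot: [3.142, -0.0, 1.293]
force: [0.7, 1.0, -0.1]
grip_width: 0.06
finger_force: 0.0
```

Run:
```python
from go import *
print(rel(mouth+RS[:,2]*.11,RT))
```

```text
clock 1.1 q [-0.89  0.2   0.43  1.79 -0.09  1.17 -0.71] F [ 0.7  1.  -0.1] w 0.06
(array([-37.88,  15.72,  15.57]), array([-13.3,  22.6,  59.9]))
```

>>> {"name": "servo_tool", "arguments": {
  "plan": [
    [6, -4, 1.6, 0.5, -1.5, 2.5, 6.5],
    [6, -8, 3.2, 1, -3, 5, 13],
    [6, -12.5, 5, 1.5, -4.5, 7.5, 20],
    [6, -17, 6.8, 3, -6, 10, 27],
    [6, -21, 8.6, 5, -7.5, 12.5, 34],
    [6, -25, 10.4, 7, -9, 15, 41],
    [6, -29, 12, 9, -10.5, 18, 48],
    [6, -32.5, 13.5, 11.5, -12, 20.5, 54],
    [6, -35.5, 14.8, 13.5, -13.3, 22.6, 59.9],
    [6, -37.9, 15.7, 15.6, -13.3, 22.6, 59.9]
  ]
}}

```text
clock: 2.1
position: [0.4988, -0.209, 0.1941]
tool_rot: [-3.141, -0.438, 0.231]
force: [0.8, 0.7, 0.6]
grip_width: 0.0602
finger_force: 0.0
```

Run:
```python
from go import *
print(rel(mouth+RS[:,2]*.11,RT));print(rel(mouth+RS[:,2]*.012,RT))
```

```text
clock 2.1 q [ 0.02  0.38  0.55  2.16 -1.06  0.56  0.06] F [0.8 0.7 0.6] w 0.0602
(array([-0.04,  0.04, -0.19]), array([-0.1, -0.1,  0. ]))
clock 2.1 q [ 0.02  0.38  0.55  2.16 -1.06  0.56  0.06] F [0.8 0.7 0.6] w 0.0602
(array([-0.05,  0.04,  9.61]), array([-0.1, -0.1,  0. ]))
```

>>> {"name": "servo_tool", "arguments": {
  "plan": [
    [6, 0, 0, 2.5, 0, 0, 0],
    [6, 0, 0, 5, 0, 0, 0],
    [6, 0, 0, 7, 0, 0, 0],
    [6, 0, 0, 8.5, 0, 0, 0],
    [6, 0, 0, 9.5, 0, 0, 0],
    [0, 0, 0, 9.5, 0, 0, 0],
    [0, 0, 0, 9.5, 0, 0, 0],
    [0, 0, 0, 9.5, 0, 0, 0],
    [0, 0, 0, 9.5, 0, 0, 0],
    [0, 0, 0, 9.5, 0, 0, 0]
  ],
  "force": 40
}}

```text
clock: 3.1
position: [0.5386, -0.1978, 0.1097]
tool_rot: [3.141, -0.437, 0.237]
force: [-3.7, -1.5, 6.2]
grip_width: 0.0131
finger_force: 42.3
```

>>> {"name": "servo_tool", "arguments": {
  "plan": [
    [0, 0, 0, -1.5, 0, 0, 0],
    [0, 0, 0, -3, 0, 0, 0],
    [0, 0, 0, -5, 0, 0, 0],
    [0, 0, 0, -8, 0, 0, 0],
    [0, 0, 0, -12, 0, 0, 0],
    [0, 0, 0, -15, 0, 0, 0],
    [0, 0, 0, -15, 0, 0, 0]
  ]
}}

```text
clock: 3.8
position: [0.4769, -0.2135, 0.2486]
tool_rot: [3.139, -0.441, 0.237]
force: [0.3, 0.1, -1.8]
grip_width: 0.0131
finger_force: 41.2
```

Run:
```python
from go import *
tr=np.array([C[0],C[1],0])+Ro.from_euler("z",C[2]).as_matrix()@[0,-.06,0]
print(tr)
for y in(.5,.8,1.2):print(rel(tr+[0,0,.25],down(y)))
from workcell import bot
d=bot.grab_frame("top");cv2.imwrite("pics/t1.png",cv2.resize(d["frame"],(800,600)))
```

```text
[0.51783761 0.18752132 0.        ]
clock 3.8 q [ 0.08  0.24  0.48  2.14 -0.78  0.6  -0.19] F [ 0.3  0.1 -1.8] w 0.0131
(array([ 12.18, -38.04,   5.49]), array([  3.5, -25.1, -14.9]))
clock 3.8 q [ 0.08  0.24  0.48  2.14 -0.78  0.6  -0.19] F [ 0.3  0.1 -1.8] w 0.0131
(array([ 12.18, -38.04,   5.49]), array([  7.3, -24.5, -31.8]))
clock 3.8 q [ 0.08  0.24  0.48  2.14 -0.78  0.6  -0.19] F [ 0.3  0.1 -1.8] w 0.0131
(array([ 12.18, -38.04,   5.49]), array([ 12.3, -23.2, -54.3]))
```

View pics/t1.png

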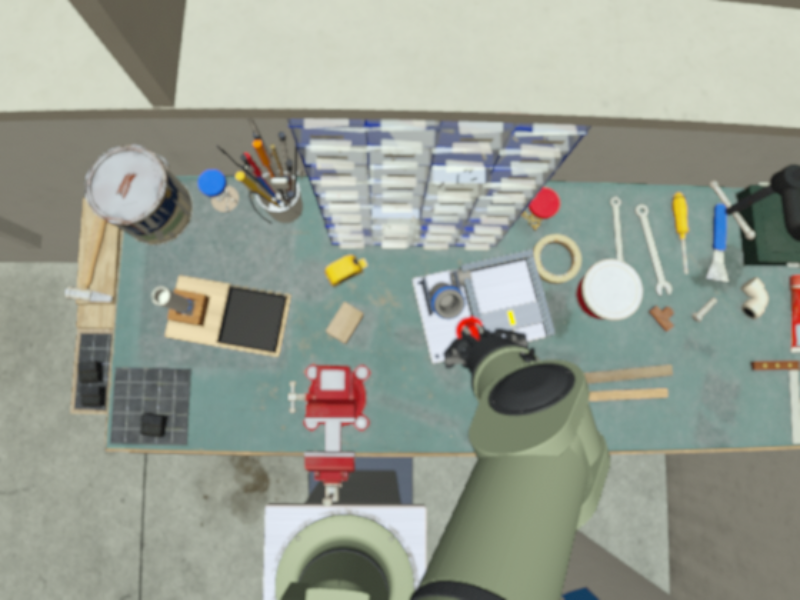

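The plug is in the gripper at (468,328) and the socket is open at (447,300). Now to the tray.

>>> {"name": "servo_tool", "arguments": {
  "plan": [
    [0, 1.3, -3.8, 0.5, 0.7, -2.5, -3],
    [0, 2.6, -8, 1, 1.5, -5, -6],
    [0, 3.9, -12, 1.7, 2.2, -7.5, -10],
    [0, 5.2, -16, 2.3, 3, -10, -13],
    [0, 6.5, -20, 3, 3.7, -12.5, -16],
    [0, 7.8, -24, 3.5, 4.5, -15, -20],
    [0, 9, -28, 4, 5.2, -17.5, -23],
    [0, 10.2, -32, 4.6, 6, -20, -26],
    [0, 11.3, -35.5, 5, 6.7, -22.5, -29],
    [0, 12.2, -38, 5.5, 7.3, -24.5, -31.8]
  ]
}}

```text
clock: 4.85
position: [0.5171, 0.1919, 0.2455]
tool_rot: [-3.135, 0.004, 0.808]
force: [-0.4, -0.5, 0.7]
grip_width: 0.0128
finger_force: 41.2
```

Run:
```python
from go import *
tr=np.array([C[0],C[1],0])+Ro.from_euler("z",C[2]).as_matrix()@[0,-.06,0]
print(rel(tr+[0,0,.054],down(.8)))
```

```text
clock 4.85 q [-0.75  0.42  0.39  1.79 -0.19  0.98 -1.04] F [-0.4 -0.5  0.7] w 0.0128
(array([-0.18,  0.49, 19.15]), array([-0.4,  0.2,  0.4]))
```

>>> {"name": "servo_tool", "arguments": {
  "plan": [
    [0, 0, 0, 3, 0, 0, 0],
    [0, 0, 0, 7, 0, 0, 0],
    [0, 0, 0, 11, 0, 0, 0],
    [0, 0, 0, 14.5, 0, 0, 0],
    [0, 0, 0, 17, 0, 0, 0],
    [0, 0, 0, 18.3, 0, 0, 0],
    [0, 0, 0, 18.8, 0, 0, 0],
    [0, 0, 0, 18.8, 0, 0, 0],
    [0, 0, 0, 18.8, 0, 0, 0]
  ]
}}

```text
clock: 5.75
position: [0.5175, 0.1889, 0.0597]
tool_rot: [-3.137, 0.0, 0.802]
force: [-0.3, -0.3, 0.0]
grip_width: 0.0133
finger_force: 41.2
```

>>> {"name": "servo_tool", "arguments": {
  "plan": [
    [0, 0, 0, 0.4, 0, 0, 0],
    [0, 0, 0, 0.8, 0, 0, 0],
    [0, 0, 0, 0.8, 0, 0, 0],
    [3, 0, 0, 0.8, 0, 0, 0],
    [5, 0, 0, 0.8, 0, 0, 0],
    [5, 0, 0, 0.8, 0, 0, 0],
    [5, 0, 0, 0.8, 0, 0, 0],
    [6, 0, 0, -4, 0, 0, 0],
    [6, 0, 0, -9, 0, 0, 0],
    [7, 0, 0, -14, 0, 0, 0]
  ]
}}

```text
clock: 6.75
position: [0.5173, 0.1879, 0.2006]
tool_rot: [-3.137, 0.002, 0.801]
force: [0.8, 0.6, 0.3]
grip_width: 0.07
finger_force: 0.0
```

Run:
```python
from go import *
tb=np.array([C[0],C[1],0])+Ro.from_euler("z",C[2]).as_matrix()@[0,.075,0]
print(tb)
R=down(.9)
print(rel(tb+[0,0,.25],R));print(rel(tb+[0,0,.122],R))
```

```text
[0.5391095  0.32083489 0.        ]
clock 6.75 q [-0.73  0.47  0.38  1.84 -0.23  0.88 -1.01] F [0.8 0.6 0.3] w 0.07
(array([11.06, -7.7 , -4.93]), array([-0.3,  0.1, -5.6]))
clock 6.75 q [-0.73  0.47  0.38  1.84 -0.23  0.88 -1.01] F [0.8 0.6 0.3] w 0.07
(array([11.09, -7.64,  7.87]), array([-0.3,  0.1, -5.6]))
```

>>> {"name": "servo_tool", "arguments": {
  "plan": [
    [7, 0, 0, -3, 0, 0, 0],
    [7, 1.5, -1, -5, 0, 0, 0],
    [7, 4.5, -3.2, -5, 0, 0, 0],
    [7, 7.5, -5.3, -5, 0, 0, 0],
    [7, 10, -7, -5, 0, 0, 0],
    [7, 11, -7.7, -5, 0, 0, 0],
    [7, 11, -7.7, -5, 0, 0, 0]
  ]
}}

```text
clock: 7.45
position: [0.5387, 0.322, 0.2485]
tool_rot: [-3.137, 0.002, 0.804]
force: [-0.1, -0.6, -0.5]
grip_width: 0.0699
finger_force: 0.0
```

Run:
```python
from go import *
tb=np.array([C[0],C[1],0])+Ro.from_euler("z",C[2]).as_matrix()@[0,.075,0]
print(rel(tb+[0,0,.122],down(.8)))
from workcell import bot
im=[]
for n in("top","side"):
    d=bot.grab_frame(n)
    u,v=proj(d,[.525,.24,.08])[0].round().astype(int)
    im.append(crop(d,max(u-55,0),max(v-45,0),100,100,4))
cv2.imwrite("pics/t2.png",np.hstack(im))
```

```text
clock 7.45 q [-0.88  0.54  0.38  1.59 -0.22  1.06 -1.21] F [-0.1 -0.6 -0.5] w 0.0699
(array([-0.03,  0.17, 12.65]), array([-0.3,  0.1,  0.2]))
```

View pics/t2.png

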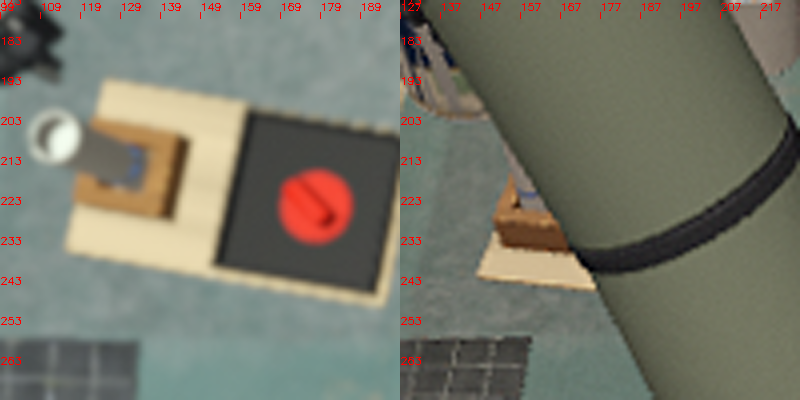

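The plug stands in the middle of the tray at about (177,223). The tube is still in its stand, with its rim at (112,207). Descending to grip it.

>>> {"name": "servo_tool", "arguments": {
  "plan": [
    [7, 0, 0.1, 3, 0, 0, 0],
    [7, 0, 0.1, 6, 0, 0, 0],
    [7, 0, 0.1, 9, 0, 0, 0],
    [7, 0, 0.1, 11.5, 0, 0, 0],
    [7, 0, 0.1, 12.6, 0, 0, 0],
    [2, 0, 0.1, 12.6, 0, 0, 0],
    [2, 0, 0.1, 12.6, 0, 0, 0],
    [2, 0, 0.1, 12.6, 0, 0, 0],
    [2, 0, 0.1, 12.6, 0, 0, 0],
    [2, 0, 0.1, 12.6, 0, 0, 0]
  ],
  "force": 60
}}

```text
clock: 8.55
position: [0.5399, 0.3206, 0.1246]
tool_rot: [-3.138, -0.001, 0.802]
force: [0.4, -0.1, 7.5]
grip_width: 0.0311
finger_force: 59.4
```

>>> {"name": "servo_tool", "arguments": {
  "plan": [
    [2, 0, 0, -1, 0, 0, 0],
    [2, 0, 0, -3, 0, 0, 0],
    [2, 0, 0, -6, 0, 0, 0],
    [2, 0, 0, -10, 0, 0, 0],
    [2, 0, 0, -14, 0, 0, 0],
    [2, 0, 0, -18, 0, 0, 0],
    [2, 0, 0, -21, 0, 0, 0],
    [2, 0, 0, -23, 0, 0, 0],
    [2, 0, 0, -23, 0, 0, 0]
  ]
}}

```text
clock: 9.45
position: [0.5409, 0.3199, 0.357]
tool_rot: [-3.138, -0.004, 0.802]
force: [0.3, 0.0, -1.4]
grip_width: 0.031
finger_force: 59.3
```

Run:
```python
from go import *
print(rel(mouth+RS[:,2]*(.1186+.06),RT))
```

```text
clock 9.45 q [-0.9   0.45  0.41  1.44 -0.19  1.28 -1.24] F [ 0.3  0.  -1.4] w 0.031
(array([-43.52,  32.2 ,   9.63]), array([-7.4, 24.2, 32.1]))
```

>>> {"name": "servo_tool", "arguments": {
  "plan": [
    [2, -3, 2, 0, 0, 0, 2],
    [2, -6.5, 4.8, 0, -0.5, 1.5, 5],
    [2, -10, 7.4, 0.3, -1, 3.5, 8],
    [2, -13.5, 10, 0.6, -2, 6, 11],
    [2, -17, 12.6, 1, -2.7, 8.5, 14],
    [2, -20.5, 15.2, 1.5, -3.5, 11, 17],
    [2, -24, 17.8, 2, -4.3, 13.5, 20],
    [2, -27.5, 20.4, 2.7, -5, 16, 23],
    [2, -31, 23, 3.5, -5.7, 18.5, 26],
    [2, -34.5, 25.5, 4.5, -6.4, 21, 28.5]
  ]
}}

```text
clock: 10.45
position: [0.4825, -0.107, 0.3076]
tool_rot: [3.127, -0.378, 0.298]
force: [1.7, 1.0, -0.9]
grip_width: 0.0308
finger_force: 59.4
```

Run:
```python
from go import *
print(rel(mouth+RS[:,2]*(.1186+.06),RT))
```

```text
clock 10.45 q [-0.45  0.07  0.71  2.12 -0.37  0.67 -0.77] F [ 1.7  1.  -0.9] w 0.0308
(array([-5.97, 10.02,  3.12]), array([-0.7,  3.3,  3.6]))
```

>>> {"name": "servo_tool", "arguments": {
  "plan": [
    [2, -2, 3.5, 0.5, -0.3, 1, 1.2],
    [2, -4, 7, 1.5, -0.5, 2.2, 2.4],
    [2, -5.5, 9.3, 2.5, -0.7, 3.3, 3.6],
    [2, -6, 10, 3.1, -0.7, 3.3, 3.6],
    [2, -6, 10, 3.1, -0.7, 3.3, 3.6],
    [2, -6, 10, 3.1, -0.7, 3.3, 3.6]
  ]
}}

```text
clock: 11.05
position: [0.4699, -0.2142, 0.258]
tool_rot: [-3.141, -0.433, 0.232]
force: [0.6, 0.1, -0.8]
grip_width: 0.0307
finger_force: 59.5
```

Run:
```python
from go import *
print(rel(mouth+RS[:,2]*(.1186+.02),RT))
```

```text
clock 11.05 q [-0.1   0.24  0.7   2.14 -0.81  0.66 -0.16] F [ 0.6  0.1 -0.8] w 0.0307
(array([-0.07,  0.2 ,  3.98]), array([-0.1,  0.2,  0.1]))
```

Moving to 20 mm short of the mouth, then I'll check with the cameras.

>>> {"name": "servo_tool", "arguments": {
  "plan": [
    [2, -0.1, 0.2, 1.5, 0, 0.2, 0],
    [2, -0.1, 0.2, 3, 0, 0.2, 0],
    [2, -0.1, 0.2, 3.9, 0, 0.2, 0],
    [2, -0.1, 0.2, 3.9, 0, 0.2, 0],
    [2, -0.1, 0.2, 3.9, 0, 0.2, 0]
  ]
}}

```text
clock: 11.55
position: [0.4858, -0.2122, 0.2227]
tool_rot: [-3.141, -0.437, 0.234]
force: [-0.4, -0.2, -1.2]
grip_width: 0.0308
finger_force: 59.5
```

Run:
```python
from go import *
print(rel(mouth+RS[:,2]*(.1186),RT))
from workcell import bot
s=bot.observe();R=Ro.from_euler("xyz",s["tool_rot"]).as_matrix()
foot=s["position"]+R[:,2]*.1186
im=[]
for n in("top","side"):
    d=bot.grab_frame(n)
    u,v=proj(d,mouth)[0].round().astype(int)
    im.append(crop(d,u-25,v-35,50,70,8))
    # overlay predicted mouth centre, foot, tcp
    for X,c in((mouth,(0,255,255)),(foot,(0,0,255)),(s["position"],(255,0,255)),(foot-R[:,2]*.058,(0,255,0))):
        q=((proj(d,X)[0]-[u-25,v-35])*8+3.5).astype(int);cv2.circle(im[-1],tuple(int(i) for i in q),3,c,-1)
cv2.imwrite("pics/t3.png",np.hstack(im))
```

```text
clock 11.55 q [-0.04  0.32  0.63  2.16 -0.95  0.61 -0.03] F [-0.4 -0.2 -1.2] w 0.0308
(array([-0.04,  0.02,  2.11]), array([-0.1, -0.1,  0.2]))
```

View pics/t3.png

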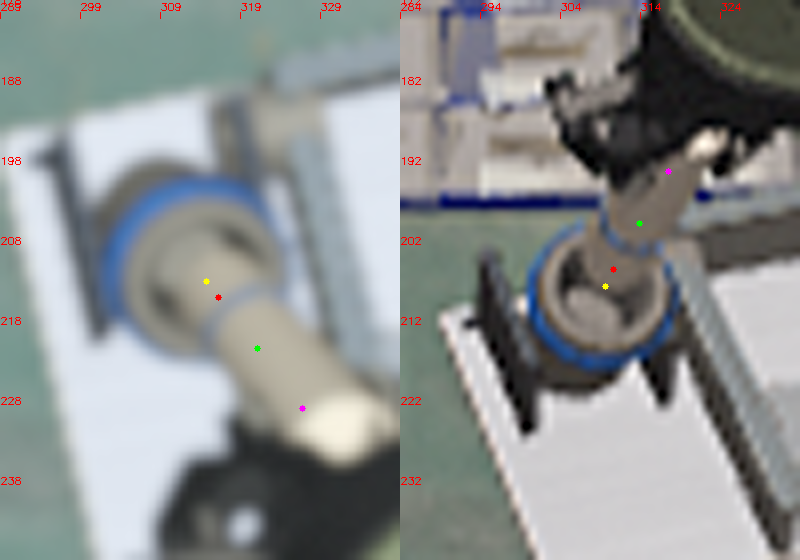

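The overlay shows the foot aligned with the mouth to about 1 px, yellow (206,282) against red (218,297) along the tube axis. I'll insert in stages and watch the force.

>>> {"name": "servo_tool", "arguments": {
  "plan": [
    [2, 0, 0, 1, 0, 0, 0],
    [2, 0, 0, 2, 0, 0, 0],
    [2, 0, 0, 2.6, 0, 0, 0],
    [2, 0, 0, 3.1, 0, 0, 0],
    [2, 0, 0, 3.6, 0, 0, 0],
    [2, 0, 0, 4, 0, 0, 0],
    [2, 0, 0, 4, 0, 0, 0]
  ]
}}

```text
clock: 12.35
position: [0.5016, -0.209, 0.1852]
tool_rot: [-3.141, -0.436, 0.232]
force: [-2.0, 0.6, -3.7]
grip_width: 0.0309
finger_force: 59.5
```

```bash
cat > st.py <<'E'
from go import *
from workcell import bot
s=bot.observe();R=Ro.from_euler("xyz",s["tool_rot"]).as_matrix()
print("F tool",(R.T@s["force"]).round(1),"M tool",(R.T@s["moment"]).round(2),"foot in mouth frame mm",(RS.T@(s["position"]+R[:,2]*.1186-mouth)*1000).round(1))
print(rel(mouth+RS[:,2]*(.1186-.055),RT))
E
python3 st.py
```

```text
F tool [-3.2 -1.1  2.6] M tool [-0.01 -1.63  0.04] foot in mouth frame mm [ -0.9  -0.1 -19.7]
clock 12.35 q [ 0.02  0.4   0.54  2.16 -1.09  0.55  0.09] F [-2.   0.6 -3.7] w 0.0309
(array([ 0.09, -0.03,  3.53]), array([-0.1,  0. ,  0.1]))
```

>>> {"name": "servo_tool", "arguments": {
  "plan": [
    [2, -0.1, 0, 0.3, 0, 0, 0],
    [2, -0.1, 0, 0.7, 0, 0, 0],
    [2, -0.1, 0, 1.1, 0, 0, 0],
    [2, -0.1, 0, 1.5, 0, 0, 0],
    [2, -0.1, 0, 1.9, 0, 0, 0],
    [2, -0.1, 0, 2.2, 0, 0, 0],
    [2, -0.1, 0, 2.2, 0, 0, 0]
  ]
}}

```text
clock: 13.05
position: [0.5102, -0.2069, 0.1647]
tool_rot: [-3.141, -0.436, 0.232]
force: [2.0, 0.1, -12.4]
grip_width: 0.0308
finger_force: 60.1
```

```bash
python3 st.py
```

```text
F tool [-3.5  0.4 12.1] M tool [-0.33 -1.53 -0.01] foot in mouth frame mm [ -1.6  -0.  -42. ]
clock 13.05 q [ 0.06  0.44  0.49  2.16 -1.17  0.52  0.16] F [  2.    0.1 -12.4] w 0.0308
(array([ 0.16, -0.02,  1.3 ]), array([-0.1,  0. ,  0.1]))
```

>>> {"name": "servo_tool", "arguments": {
  "plan": [
    [2, 0, 0, 0.3, 0, 0, 0],
    [2, 0, 0, 0.6, 0, 0, 0],
    [2, 0, 0, 0.9, 0, 0, 0],
    [2, 0, 0, 1.1, 0, 0, 0],
    [2, 0, 0, 1.3, 0, 0, 0]
  ]
}}

```text
clock: 13.55
position: [0.5154, -0.2059, 0.1536]
tool_rot: [-3.141, -0.437, 0.232]
force: [-10.1, -1.2, 8.1]
grip_width: 0.0308
finger_force: 62.3
```

```bash
python3 st.py
```

```text
F tool [ -5.8  -1.2 -11.6] M tool [ 0.62 -2.02 -0.01] foot in mouth frame mm [ -1.4  -0.2 -54.3]
clock 13.55 q [ 0.09  0.46  0.44  2.16 -1.2   0.5   0.19] F [-10.1  -1.2   8.1] w 0.0308
(array([ 0.14, -0.04,  0.07]), array([-0.1, -0. ,  0.1]))
```

Drag is now about 11 N and the depth is 54.3 mm, so it's nearly bottomed. I'll press a little further until the force rises.

>>> {"name": "servo_tool", "arguments": {
  "plan": [
    [2, 0, 0, 0.2, 0, 0, 0],
    [2, 0, 0, 0.3, 0, 0, 0],
    [2, 0, 0, 0.4, 0, 0, 0],
    [2, 0, 0, 0.4, 0, 0, 0]
  ]
}}

```text
clock: 13.95
position: [0.5167, -0.2066, 0.1525]
tool_rot: [-3.141, -0.441, 0.23]
force: [-43.8, 1.7, 68.7]
grip_width: 0.0308
finger_force: 70.7
```

```bash
python3 st.py
```

```text
F tool [ -8.9 -11.7 -80.2] M tool [ 3.38 -2.44 -0.19] foot in mouth frame mm [ -0.4  -1.4 -55.8]
clock 13.95 q [ 0.1   0.46  0.42  2.16 -1.21  0.49  0.19] F [-43.8   1.7  68.7] w 0.0308
(array([ 0.09, -0.14, -0.08]), array([-0. , -0.3, -0. ]))
```

It has bottomed hard: 80 N at 55.8 mm, where 55 mm was expected. I'll relax, release and withdraw along the axis.

>>> {"name": "servo_tool", "arguments": {
  "plan": [
    [2, 0, 0, -0.25, 0, 0, 0],
    [2, 0, 0, -0.3, 0, 0, 0],
    [5, 0, 0, -0.3, 0, 0, 0],
    [7, 0, 0, -0.3, 0, 0, 0],
    [7, 0, 0, -0.3, 0, 0, 0],
    [7, 0, 0, -2, 0, 0, 0],
    [7, 0, 0, -6, 0, 0, 0],
    [7, 0, 0, -11, 0, 0, 0],
    [7, 0, 0, -15, 0, 0, 0],
    [7, 0, 0, -15, 0, 0, 0]
  ]
}}

```text
clock: 14.95
position: [0.4553, -0.2218, 0.2902]
tool_rot: [3.139, -0.443, 0.232]
force: [1.5, 0.4, -0.3]
grip_width: 0.0697
finger_force: 0.0
```

Run:
```python
from go import *
from workcell import bot
R=Ro.from_euler("xyz",[0,0,P[2]]).as_matrix()
fl=mouth-RS[:,2]*.055
im=[]
for n in("top","side"):
    d=bot.grab_frame(n);pickle.dump(d,open(n+"1.pkl","wb"))
    u,v=proj(d,mouth)[0].round().astype(int)
    x0,y0=u-25,v-35
    im.append(crop(d,x0,y0,80,80,5))
    for h,c in((.055+.003,(0,0,255)),(.17,(255,0,255))):
        a=np.linspace(0,6.28,30);X=fl+RS[:,2]*h+.016*(np.cos(a)[:,None]*RS[:,0]+np.sin(a)[:,None]*RS[:,1])
        q=((proj(d,X)-[x0,y0])*5+2).astype(int)
        for i in q: cv2.circle(im[-1],(int(i[0]),int(i[1])),1,c,-1)
cv2.imwrite("pics/t4.png",np.hstack(im))
# gate: candidate push pre-poses
for lx,ly in((-.075,-.0455),): 
    p=np.array([P[0],P[1],0])+R@[lx,ly,0];print("front mark",p)
g=np.array([P[0],P[1],0])+R@[-.11,-.0455,.25]
for a in(0.23,.8,1.3,1.8):print(g,a,rel(g,down(a)))
```

```text
front mark [ 0.48696661 -0.34280273  0.        ]
clock 15.05 q [-0.11  0.17  0.72  2.13 -0.7   0.7  -0.25] F [ 0.3  1.2 -1.6] w 0.0701
[ 0.45289261 -0.3508004   0.25      ] 0.23 (array([-4.58, 12.68,  1.91]), array([ -0. , -25.2,   0.2]))
clock 15.05 q [-0.11  0.17  0.72  2.13 -0.7   0.7  -0.25] F [ 0.3  1.2 -1.6] w 0.0701
[ 0.45289261 -0.3508004   0.25      ] 0.8 (array([-4.58, 12.68,  1.91]), array([  7.1, -24.5, -31.9]))
clock 15.05 q [-0.11  0.17  0.72  2.13 -0.7   0.7  -0.25] F [ 0.3  1.2 -1.6] w 0.0701
[ 0.45289261 -0.3508004   0.25      ] 1.3 (array([-4.58, 12.68,  1.91]), array([ 13.4, -22.7, -60.1]))
clock 15.05 q [-0.11  0.17  0.72  2.13 -0.7   0.7  -0.25] F [ 0.3  1.2 -1.6] w 0.0701
[ 0.45289261 -0.3508004   0.25      ] 1.8 (array([-4.58, 12.68,  1.91]), array([ 19.7, -19.8, -88.2]))
```

View pics/t4.png

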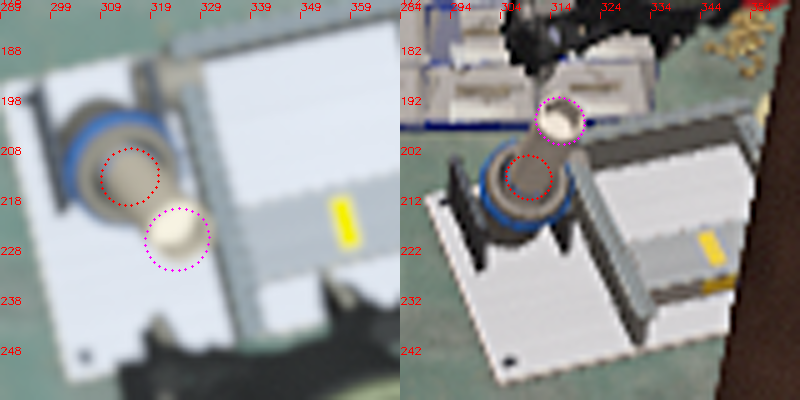

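The tube stands in line: its rim matches the predicted circle for a bottomed tube in both views, at (178,236) and (560,120). To be sure, I'll press its rim gently with nearly closed fingers; contact is expected 115 mm above the mouth.

Run:
```python
from go import *
print(rel(mouth+RS[:,2]*.115,RT))
```

```text
clock 15.05 q [-0.11  0.17  0.72  2.13 -0.7   0.7  -0.25] F [ 0.3  1.2 -1.6] w 0.0701
(array([ 0.02, -0.01,  9.57]), array([-0.1, -0.2,  0.2]))
```

>>> {"name": "servo_tool", "arguments": {
  "plan": [
    [1.6, 0, 0, 2, 0, 0, 0],
    [1.6, 0, 0, 5, 0, 0, 0],
    [1.6, 0, 0, 7, 0, 0, 0],
    [1.6, 0, 0, 8.5, 0, 0, 0],
    [1.6, 0, 0, 9, 0, 0, 0],
    [1.6, 0, 0, 9.2, 0, 0, 0],
    [1.6, 0, 0, 9.4, 0, 0, 0],
    [1.6, 0, 0, 9.6, 0, 0, 0],
    [1.6, 0, 0, 9.7, 0, 0, 0],
    [1.6, 0, 0, 9.7, 0, 0, 0]
  ]
}}

```text
clock: 16.05
position: [0.4952, -0.2119, 0.2002]
tool_rot: [3.141, -0.44, 0.231]
force: [-24.0, -0.6, 39.0]
grip_width: 0.0159
finger_force: 22.4
```

```bash
sed -i 's/^print(rel.*/print(rel(mouth+RS[:,2]*.115,RT))/' st.py; python3 st.py
```

```text
F tool [ -4.7  -4.9 -45.3] M tool [ 1.51 -1.41 -0.07] foot in mouth frame mm [-0.3 -1.7 -3.3]
clock 16.05 q [ 0.02  0.36  0.55  2.16 -1.04  0.57  0.04] F [-24.   -0.6  39. ] w 0.0159
(array([ 0.08, -0.17,  0.03]), array([ 0. , -0.2,  0. ]))
```

The rim contact came at 115.3 mm with 45 N on it, so the tube is fully home. Retreating and moving to the front of the gate.

>>> {"name": "servo_tool", "arguments": {
  "plan": [
    [0, 0, 0, -1, 0, 0, 0],
    [0, 0, 0, -4, 0, 0, 0],
    [0, 0, 0, -8, 0, 0, 0],
    [0, 0, 0, -11, 0, 0, 0],
    [0, 0, 0, -12, 0, 0, 0],
    [0, 0, 0, -12, 0, 0, 0]
  ]
}}

```text
clock: 16.65
position: [0.4461, -0.2226, 0.3087]
tool_rot: [3.141, -0.441, 0.233]
force: [0.9, -0.1, -0.2]
grip_width: 0.0001
finger_force: 0.0
```

Run:
```python
from go import *
R=Ro.from_euler("z",P[2]).as_matrix()
g=np.array([P[0],P[1],0])+R@[-.105,-.0455,.25]
print(g,rel(g,down(P[2])))
```

```text
clock 16.65 q [-0.15  0.11  0.77  2.11 -0.62  0.74 -0.32] F [ 0.9 -0.1 -0.2] w 0.0001
[ 0.45776032 -0.34965788  0.25      ] (array([-4.13, 12.63,  4.55]), array([  0. , -25.2,   0.1]))
```

>>> {"name": "servo_tool", "arguments": {
  "plan": [
    [0, -0.8, 2.5, 0.9, 0, -5, 0],
    [0, -1.6, 5, 1.8, 0, -10, 0],
    [0, -2.4, 7.5, 2.7, 0, -15, 0],
    [0, -3.2, 10, 3.6, 0, -20, 0],
    [0, -4.1, 12.6, 4.5, 0, -25.2, 0],
    [0, -4.1, 12.6, 4.5, 0, -25.2, 0],
    [0, -4.1, 12.6, 4.5, 0, -25.2, 0]
  ]
}}

```text
clock: 17.35
position: [0.4573, -0.349, 0.247]
tool_rot: [-3.14, 0.005, 0.233]
force: [-0.0, -0.0, -1.0]
grip_width: -0.0002
finger_force: 0.0
```

```bash
cat > gt.py <<'E'
from go import *
R=Ro.from_euler("z",P[2]).as_matrix();O=np.array([P[0],P[1],0])
from workcell import bot
p=bot.observe()["position"];print("local",(R.T@(p-O)).round(4))
print(rel(O+R@[-.105,-.0455,.02],down(P[2])));print(rel(O+R@[.017,-.0455,.02],down(P[2])))
E
python3 gt.py
```

```text
local [-0.1053 -0.0447  0.247 ]
clock 17.35 q [-0.    0.56  0.82  1.74 -0.46  1.05 -0.36] F [-0. -0. -1.] w -0.0002
(array([ 0.13,  0.11, 22.7 ]), array([-0.1,  0.3,  0.1]))
clock 17.35 q [-0.    0.56  0.82  1.74 -0.46  1.05 -0.36] F [-0. -0. -1.] w -0.0002
(array([12.33,  0.14, 22.64]), array([-0.1,  0.3,  0.1]))
```

>>> {"name": "servo_tool", "arguments": {
  "plan": [
    [0, 0, 0, 4, 0, 0, 0],
    [0, 0, 0, 8, 0, 0, 0],
    [0, 0, 0, 12, 0, 0, 0],
    [0, 0, 0, 16, 0, 0, 0],
    [0, 0, 0, 19, 0, 0, 0],
    [0, 0, 0, 21, 0, 0, 0],
    [0, 0, 0, 22.3, 0, 0, 0],
    [0, 0, 0, 22.6, 0, 0, 0],
    [0, 0, 0, 22.6, 0, 0, 0]
  ]
}}

```text
clock: 18.25
position: [0.4569, -0.3492, 0.0233]
tool_rot: [-3.142, 0.002, 0.233]
force: [-0.4, 0.1, -0.2]
grip_width: 0.0004
finger_force: 0.0
```

```bash
python3 gt.py
```

```text
local [-0.1057 -0.0448  0.0233]
clock 18.25 q [ 0.17  0.84  0.56  1.88 -0.72  0.63 -0.16] F [-0.4  0.1 -0.2] w 0.0004
(array([0.07, 0.07, 0.33]), array([-0. ,  0.1,  0.1]))
clock 18.25 q [ 0.17  0.84  0.56  1.88 -0.72  0.63 -0.16] F [-0.4  0.1 -0.2] w 0.0004
(array([12.27,  0.09,  0.3 ]), array([-0. ,  0.1,  0.1]))
```

>>> {"name": "servo_tool", "arguments": {
  "plan": [
    [0, 1.2, 0.1, 0.2, 0, 0, 0],
    [0, 2.4, 0.1, 0.2, 0, 0, 0],
    [0, 3.2, 0.1, 0.2, 0, 0, 0],
    [0, 4, 0.1, 0.2, 0, 0, 0],
    [0, 4.8, 0.1, 0.2, 0, 0, 0],
    [0, 5.6, 0.1, 0.2, 0, 0, 0],
    [0, 6.4, 0.1, 0.2, 0, 0, 0],
    [0, 7.2, 0.1, 0.2, 0, 0, 0],
    [0, 8, 0.1, 0.2, 0, 0, 0],
    [0, 8.8, 0.1, 0.2, 0, 0, 0]
  ]
}}

```text
clock: 19.25
position: [0.5432, -0.3297, 0.0203]
tool_rot: [-3.141, 0.003, 0.233]
force: [-2.0, -1.6, 1.1]
grip_width: 0.0
finger_force: 1.1
```

```bash
python3 gt.py
```

```text
local [-0.0173 -0.0456  0.0203]
clock 19.25 q [ 0.08  0.91  0.59  1.72 -0.71  0.74 -0.3 ] F [-2.  -1.6  1.1] w 0.0
(array([-8.77, -0.03,  0.06]), array([-0. ,  0.2,  0.1]))
clock 19.25 q [ 0.08  0.91  0.59  1.72 -0.71  0.74 -0.3 ] F [-2.  -1.6  1.1] w 0.0
(array([ 3.43, -0.  ,  0.02]), array([-0. ,  0.2,  0.1]))
```

Pushing at 2–3 N with no sign of jamming. On to the stop.

>>> {"name": "servo_tool", "arguments": {
  "plan": [
    [0, 0.6, 0, 0, 0, 0, 0],
    [0, 1.2, 0, 0, 0, 0, 0],
    [0, 1.8, 0, 0, 0, 0, 0],
    [0, 2.3, 0, 0, 0, 0, 0],
    [0, 2.7, 0, 0, 0, 0, 0],
    [0, 3, 0, 0, 0, 0, 0],
    [0, 3.2, 0, 0, 0, 0, 0],
    [0, 3.4, 0, 0, 0, 0, 0],
    [0, 3.4, 0, 0, 0, 0, 0]
  ]
}}

```text
clock: 20.15
position: [0.576, -0.3219, 0.0202]
tool_rot: [-3.141, 0.003, 0.233]
force: [0.4, -0.0, -0.5]
grip_width: -0.0002
finger_force: 0.0
```

```bash
python3 gt.py
```

```text
local [ 0.0164 -0.0455  0.0202]
clock 20.15 q [ 0.06  0.95  0.6   1.65 -0.7   0.78 -0.36] F [ 0.4 -0.  -0.5] w -0.0002
(array([-12.14,  -0.03,   0.06]), array([-0. ,  0.2,  0.1]))
clock 20.15 q [ 0.06  0.95  0.6   1.65 -0.7   0.78 -0.36] F [ 0.4 -0.  -0.5] w -0.0002
(array([0.06, 0.  , 0.02]), array([-0. ,  0.2,  0.1]))
```

Not at the stop yet; the force is near 0. Creeping on.

>>> {"name": "servo_tool", "arguments": {
  "plan": [
    [0, 0.2, 0, 0, 0, 0, 0],
    [0, 0.4, 0, 0, 0, 0, 0],
    [0, 0.6, 0, 0, 0, 0, 0],
    [0, 0.6, 0, 0, 0, 0, 0]
  ]
}}

```text
clock: 20.55
position: [0.5808, -0.3208, 0.0202]
tool_rot: [-3.141, 0.004, 0.232]
force: [-6.7, -0.3, 3.4]
grip_width: -0.0
finger_force: 3.1
```

>>> {"name": "servo_tool", "arguments": {
  "plan": [
    [0, 0.2, 0, 0, 0, 0, 0],
    [0, 0.3, 0, 0, 0, 0, 0],
    [0, 0.3, 0, 0, 0, 0, 0]
  ]
}}

```text
clock: 20.85
position: [0.5809, -0.3209, 0.02]
tool_rot: [-3.139, 0.008, 0.231]
force: [-22.3, -1.0, 11.3]
grip_width: -0.0002
finger_force: 11.0
```

```bash
python3 gt.py
```

```text
local [ 0.0214 -0.0456  0.02  ]
clock 20.85 q [ 0.05  0.95  0.6   1.63 -0.7   0.79 -0.37] F [-22.3  -1.   11.3] w -0.0002
(array([-12.64,  -0.02,   0.11]), array([-0.1,  0.5,  0. ]))
clock 20.85 q [ 0.05  0.95  0.6   1.63 -0.7   0.79 -0.37] F [-22.3  -1.   11.3] w -0.0002
(array([-0.44, -0.01,  0.01]), array([-0.1,  0.5,  0. ]))
```

It's hard against the stop: 22 N and no motion, with the gate at x of about 0.055. Backing off and lifting clear.

>>> {"name": "servo_tool", "arguments": {
  "plan": [
    [0, -1, 0, 0, 0, 0, 0],
    [0, -4, 0, 0, 0, 0, 0],
    [0, -7, 0, -1, 0, 0, 0],
    [0, -10, 0, -5, 0, 0, 0],
    [0, -12, 0, -10, 0, 0, 0],
    [0, -13, 2, -15, 0, 0, 0],
    [0, -13, 4, -19, 0, 0, 0],
    [0, -13, 7, -20, 0, 0, 0],
    [0, -13, 10, -20, 0, 0, 0],
    [0, -13, 10, -20, 0, 0, 0]
  ]
}}

```text
clock: 21.85
position: [0.4815, -0.4503, 0.2211]
tool_rot: [3.139, 0.002, 0.231]
force: [-0.4, 0.7, -0.6]
grip_width: -0.0001
finger_force: 0.0
```

Run:
```python
from go import *
from workcell import bot
d=bot.grab_frame("top");cv2.imwrite("pics/f.png",cv2.resize(d["frame"][140:320,80:460],(798,378),interpolation=cv2.INTER_CUBIC))
```

```text
(no output)
```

View pics/f.png

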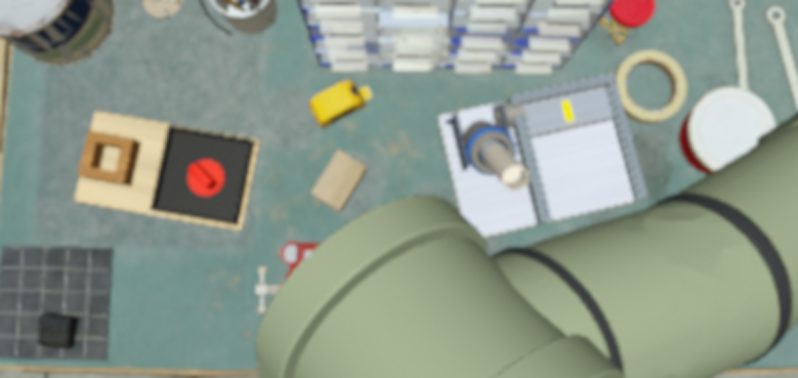

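The plug is in the tray at (205,178), the tube is seated in the socket at (495,160), and the gate is flush against its end beam with its mark at (568,110). The bystanders haven't moved.

```bash
python3 -c "
from workcell import bot
print(bot.job_done())"
```

```text
the job is handed in; nothing more can be done
None
```

The job is handed in at about 22 s of the 72 s allowed, with no verdict returned: the plug stands in the tray, the tube is bottomed in the socket, the gate is hard against its stop, everything is released, and the bystanders look unmoved in the last picture.

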